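# Poke the stuck spice jar up out of its sleeve

## Robot

A 6-joint arm with a two-finger parallel gripper is mounted at the origin on the work surface. World frame = base frame: x ahead of the robot, y to its left, z up, the work surface at z = 0. Lengths are in m, angles in rad, forces in N, time in s.
With the tool pointing down it reaches from about 0.3 to 0.875 m from the base axis. Payload 6.4 kg.
Tool frame: the origin (TCP) lies between the finger pads; the fingertips stand 8 mm ahead of it and the grasp point (between the pads) lies 11 mm behind it; z points along the fingers, y is the direction in which the jaws open and shut (so a half turn about z gives the same grasp; the last joint's range is limited). The gripper opens to 85 mm and grips with 20 to 120 N. Pads are 22 mm wide; open, the fingers measure 114 mm over their backs; the gripper's body (76 mm by 85 mm) begins 54 mm behind the grasp point. The pads swing forward as they close: fully open they stand 13 mm farther back than shut.
Start: joints at [1.087, 0.181, 1.607, -0, 1.354, -0.206], TCP at [0.158, 0.553, 0.239] pointing down, gripper open.
Joint ranges: [-2.99, 2.99], [-0.89, 2.07], [0.3, 2.58], [-1.14, 4.28], [0, 2.63], [-3.12, 3.12]. Speed limits (rad/s): [2.57, 2.57, 3.01, 3.14, 3.14, 3.14].

## Interface

Orientations are given as a unit quaternion [w, x, y, z].
In Python, from bench import monitor, viewer, workorder, spotter gives the robot as it stands. The module is installed in compiled form; this text tells all that it offers.
- The arm moves only by the tool move_arm, never from a script. Its argument "motion" is a list of rows, each a list of 3 entries, a list of its own where there are three numbers: the shift along the tool's x, y, z in units of 60 mm (1.0 is 60 mm), then the turn, a rotation vector about the tool's x, y, z in units of 8 degrees (1.0 is 8 degrees), then the opening in per cent of the stroke, from 0 (shut) to 100 (fully open). In form: [[[dx, dy, dz], [rx, ry, rz], grip], ...]. A call has 1 to 10 rows; each row is the pose to reach, as a shift and turn from the pose commanded when the call began, along the tool's axes at that moment; what a row does not reach only later rows make up. A row lasts 1/8 s, in which the tool goes at most 62.5 mm and 10.7 degrees, less where a joint would pass 70% of its speed; a pose out of reach is approached as far as the arm can. A call with a gripper value outside its range is refused whole. The fingers move at their own pace and stop on an object; the grip force is fixed at half the most. Time passes only in rows, so rows that repeat a pose let the fingers close. It gives the time, the measured TCP pose, the force and the opening at its end, in the units of the state.
- monitor.get_obs(): the state, without advancing time (a new reading comes with each control period).
- viewer.camera(name): name is "scene" or "top" or "wrist"; returns the picture (384x512x3 uint8, blue, green, red); there is no depth.
- viewer.calibration(name): a dict with "fovy" (degrees; the focal length in pixels is half the picture's height over the tangent of half this angle, whatever the lens; pixels are square), "cx", "cy" (the principal point, pixels), "extrinsics" (4x4, takes a point from camera to world coordinates). Camera axes: x right, y down, z forward; pixel columns grow to the right and rows downward; lengths in m; the calibration is good to about 2 mm. A picture is of the moment at which its call begins: read the wrist's pose just before it. calibration takes no time and is no camera call; for the wrist camera it gives the pose at the moment of the call.
- workorder.hand_in(): hands the job in, once; it reports no verdict.
Trained networks look in the newest picture that a camera, given by its name, has taken for a name from the list of things; names that differ only in an ending like _2 or _b are one class to them, and where a whole thing is asked for, a point or a joint stands for the part that bears it (a point fixed in the world has none). Each returns a list of dicts, best first, with "score" (0 to 1); they miss things now and then, are a little off and sometimes report something else, mostly with a low value. They report only what shows in the picture. A call takes as long as a camera call.
- spotter.search_frame(camera, name): "centre" ([column, row] as shares, 0 to 1, of the picture: columns of its width, rows of its height, amid what is visible of it).
- spotter.outline_of(camera, name): "region" (384x512 bool, what is visible of it) and "centre" ([column, row] as shares, 0 to 1, of the picture: columns of its width, rows of its height, amid what is visible of it).
The state is a dict: "time_s": time; "q": joint angles; "dq": joint speeds; "joint_efforts": joint torques, N m; "eef_pos": TCP position; "eef_rot": TCP orientation; "wrist_force": force on the tool from outside, world axes, zero at the start; "torque": the same for the moment, N m; "opening": opening from 0.0 (shut) to 1.0 (fully open).
Only numpy, scipy, OpenCV 4.12 (cv2) and the standard library are available. Lean on these libraries where they do the work, as an engineer would, in place of code of your own. Each camera call takes 0.05 s, during which the arm holds its last target. There are 200 camera calls.

## Task

The red-capped spice jar is stuck deep in its blue sleeve. Lower the sleeve onto the orange spigot of the white riser, feeling gently for the hole in the sleeve's underside, and press it down until it sits flat on the lower tier so that the spigot pokes the jar up; then lift the jar out and stand it upright on the upper tier beside the other two jars, leaving the sleeve on the spigot and everything else undisturbed.

Things in the scene. Friction and masses are not known exactly. Their poses are not given: they have to be found in the camera images.
- sleeve_mid (a point): Centre of the loose blue sleeve: an upright square block 56 x 56 mm, 62 mm tall, about 0.22 kg (this point is 31 mm above its underside; z up, x and y square to its side faces). A round recess 38 mm wide and 56 mm deep is open at the top; its floor is 6 mm thick. Grip it across two opposite faces in the upper third, so that the jar has room to rise between the fingers.
- sleeve_hole (a point): Centre, on the underside, of the sleeve's 14 mm access hole, which goes right through the 6 mm floor to the jar's base. Two sprung rubber pads in the recess clasp the jar's lowest 11 mm: starting it upward takes roughly 5 to 15 N (it varies); once it has risen 11 mm it is loose.
- jar_mid (a point): Centre of the red-capped amber jar, 36 mm across, 55 mm tall (this point is 27.5 mm above its base, z up), about 0.09 kg. It starts standing on the recess floor, its cap 1 mm below the sleeve's rim, where fingers cannot take it. With the sleeve fully down on the spigot it stands 23 mm proud of the rim, loose, resting on the spigot.
- riser: Fixed white plastic two-tier riser; origin on the cupboard base (z = 0), x and y along its edges, z up. Lower tier: top 40 mm up, x from -120 to 120 mm, y from -215 to 265 mm. Upper tier: top 120 mm up, over the right part only, x from -120 to 120 mm, y from -215 to -25 mm. The spigot belongs to it.
- spigot_disc (a point): Centre of the grey disc (32 mm, flush) in the lower tier, at its surface. On the disc stands a rigid orange spigot, 12 mm thick, 30 mm tall, with a half-round top, upright but 8 mm off the disc's centre, in a direction not given that differs each time; it does not move. Spigot and glass bear about 35 N, no more. The sleeve fully down rests on the tier around it.
- upper_tier (a point): Centre of the upper tier's surface (axes as the riser). The front (-x) half of this tier is free: stand the jar there, for instance 50 mm from this point towards -x.
- jar_green_mid (a point): Centre of the green-capped jar, same size as the red one, standing on the far half of the upper tier; leave it.
- jar_black_mid (a point): Centre of the black-capped jar, same size, also on the far half of the upper tier; leave it.
- cup_mid (a point): Centre of the white ceramic cup, 72 mm wide, 65 mm tall, on the lower tier; leave it.
- spoon: Steel sugar spoon, 110 mm long, lying along its x on the lower tier; leave it.

How it is judged:
On the way:
1. the sleeve sits flat on the lower tier over the spigot and the jar has been poked up out of its recess (z of sleeve_mid in the frame of riser between 0.068 and 0.0735 m and horizontal distance between sleeve_mid and spigot_disc below 0.012 m and angle between sleeve_mid's own z axis and vertical below 0.06 rad and z of jar_mid in the frame of sleeve_mid above 0.0235 m and horizontal distance between jar_mid and sleeve_mid below 0.005 m), for 0.2 s.
At the end, for the whole second after the job is handed in: The red-capped jar stands upright (within 0.1 rad) and at rest on the upper tier, its base within 3 mm of the surface, and the sleeve still sits flat (within 2.5 mm) on the lower tier over the spigot, within 12 mm of the disc's centre (z of jar_mid in the frame of riser between 0.1445 and 0.1505 m and x of jar_mid in the frame of upper_tier between -0.115 and 0.115 m and y of jar_mid in the frame of upper_tier between -0.09 and 0.09 m and angle between jar_mid's own z axis and vertical below 0.1 rad and linear speed of jar below 0.02 m/s and z of sleeve_mid in the frame of riser between 0.068 and 0.0735 m and horizontal distance between sleeve_mid and spigot_disc below 0.012 m and angle between sleeve_mid's own z axis and vertical below 0.06 rad); the robot touches nothing.
It fails at once if the sleeve or the jar is pressed on the riser or its spigot with more than 35 N (contact force between any of sleeve, jar and riser above 35 N).
It fails at once if another jar, the cup or the spoon is moved by more than 20 mm (distance of any of jar_green_mid, jar_black_mid, cup_mid, spoon from where it was at the start of the episode above 0.02 m).
It also fails if it takes over 64 s, if anything falls off the work surface, if the arm or the gripper's body presses on something with over 40 N, if the wrist force passes 120 N, or if a joint passes its speed limit or range.

## Working session

There is one attempt and no reset: what is moved stays moved. The work goes in short steps, Python scripts to look and compute and a tool call to move; the robot and the scene stay as the last step left them, time stands still between calls to the robot, and variables do not carry over. Pictures are saved under pics/ and viewed, about 8 in all and at most 12, crops included, and the job is handed in when it is done.

Besides the shell and the picture viewer there is one more tool, called after ">>>" by a JSON object that holds its "api" and its "payload". move_arm: Moves the arm, as the interface text tells. Its arguments: {"type":"object","properties":{"motion":{"type":"array","items":{"type":"array"}}},"required":["motion"]}

```bash
mkdir -p pics; cat > h.py <<'E'
from bench import monitor, viewer, workorder, spotter
import numpy as np, cv2
from scipy.spatial.transform import Rotation as R
def cal(n):
    c=viewer.calibration(n); f=192/np.tan(np.radians(c["fovy"])/2)
    return f,c["cx"],c["cy"],np.array(c["extrinsics"])
def ray(n,px,c=None):
    f,cx,cy,T=c or cal(n)
    d=T[:3,:3]@np.array([(px[0]-cx)/f,(px[1]-cy)/f,1]); return T[:3,3],d/np.linalg.norm(d)
def atz(n,px,z,c=None):
    o,d=ray(n,px,c); return o+d*(z-o[2])/d[2]
def tri(rs):
    A=sum(np.eye(3)-np.outer(d,d) for o,d in rs); b=sum((np.eye(3)-np.outer(d,d))@o for o,d in rs)
    return np.linalg.solve(A,b)
def proj(n,p,c=None):
    f,cx,cy,T=c or cal(n); q=T[:3,:3].T@(np.array(p)-T[:3,3]); return np.array([cx+f*q[0]/q[2],cy+f*q[1]/q[2]])
def obs():
    o=monitor.get_obs(); print({k:np.round(o[k],4).tolist() for k in ("time_s","eef_pos","eef_rot","wrist_force","torque","opening","q")}); return o
E
python3 - <<'E'
from h import *
o=obs()
ims=[]
for n in("scene","top","wrist"):
    im=viewer.camera(n); cv2.imwrite(f"pics/a_{n}.png",im); ims.append(im)
    print(n,cal(n)[3].round(3).tolist(),cal(n)[:3])
    for t in("sleeve_mid","jar_mid","spigot_disc","jar_green_mid","jar_black_mid","cup_mid","spoon","upper_tier"):
        r=spotter.search_frame(n,t)
        print(t,[(round(x["score"],2),(np.array(x["centre"])*[512,384]).round(1).tolist()) for x in r[:2]])
cv2.imwrite("pics/a.png",cv2.resize(np.hstack(ims[:2]),(800,300)))
E
```

```text
{'time_s': 0.0, 'eef_pos': [0.1574, 0.5525, 0.2384], 'eef_rot': [-0.0003, 0.1384, 0.9904, -0.0008], 'wrist_force': [0.0075, -0.1267, -0.0518], 'torque': [0.0077, 0.0122, -0.0393], 'opening': 0.9981, 'q': [1.0867, 0.1816, 1.608, 0.0, 1.3538, -0.2063]}
scene [[-0.788, 0.512, -0.341, 0.947], [0.615, 0.658, -0.434, 0.5], [0.002, -0.552, -0.834, 1.039], [0.0, 0.0, 0.0, 1.0]] (np.float64(485.0353417827257), 256.73412909874577, 185.45712652629635)
sleeve_mid [(0.72, [380.7, 277.0])]
jar_mid [(0.69, [385.5, 267.1])]
spigot_disc [(0.72, [223.1, 145.6])]
jar_green_mid [(0.83, [153.6, 92.4])]
jar_black_mid [(0.57, [171.0, 115.5])]
cup_mid [(0.61, [250.3, 193.9])]
spoon [(0.55, [285.0, 182.3])]
upper_tier [(0.75, [222.2, 141.8])]
top [[-0.033, -0.977, 0.212, 0.398], [-0.999, 0.033, -0.003, 0.004], [-0.004, -0.212, -0.977, 0.952], [0.0, 0.0, 0.0, 1.0]] (np.float64(349.0230892599881), 255.060114161381, 191.85418879238776)
sleeve_mid [(0.92, [129.8, 249.2])]
jar_mid [(0.45, [127.2, 245.4])]
spigot_disc [(0.87, [328.8, 216.2])]
jar_green_mid [(0.57, [405.2, 170.6])]
jar_black_mid [(0.57, [364.5, 170.4])]
cup_mid [(0.91, [250.8, 193.3])]
spoon [(0.95, [247.5, 230.3])]
upper_tier [(0.93, [331.1, 217.2])]
wrist [[0.274, 0.923, 0.27, 0.088], [0.962, -0.263, -0.077, 0.572], [0.0, 0.281, -0.96, 0.374], [0.0, 0.0, 0.0, 1.0]] (np.float64(318.5045292250818), 259.72473150395166, 187.47099367221622)
sleeve_mid []
jar_mid []
spigot_disc []
jar_green_mid []
jar_black_mid []
cup_mid []
spoon []
upper_tier []
```

View pics/a_top.png

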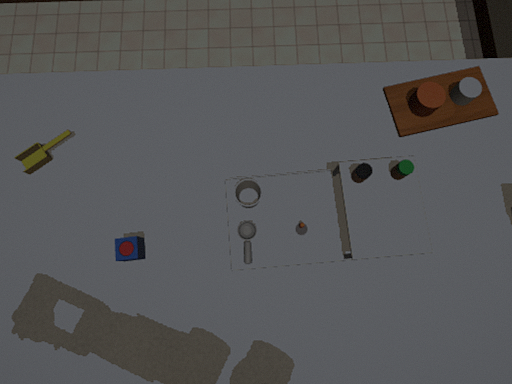

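View pics/a_scene.png

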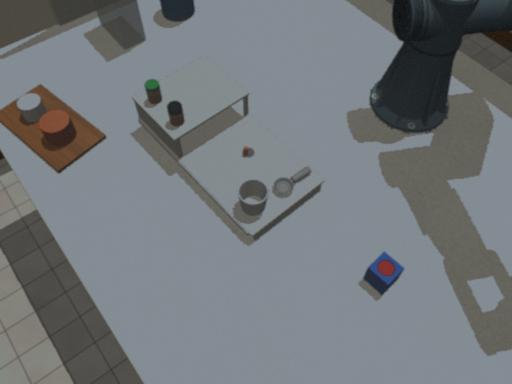

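The top view shows the blue sleeve at (130,249), the grey disc at about (301,229) with its orange spigot at (301,222), and the riser at x 228–430, y 155–268. The jars stand at (362,172) and (402,170). The network gives the whole riser for spigot_disc, so I'll measure with colours instead.

```bash
python3 - <<'E'
from h import *
pts={}
for n in("scene","top"):
    im=cv2.imread(f"pics/a_{n}.png").astype(int); b,g,r=im[...,0],im[...,1],im[...,2]
    blue=(b>70)&(b>1.6*r)&(b>1.5*g)
    rc=(r>90)&(r>2*g)&(r>1.8*b)
    org=(r>80)&(r>1.5*b)&(r>1.25*g)
    boxes=dict(scene=((360,405,250,295),(235,260,140,162)),top=((105,155,225,275),(290,312,212,240)))[n]
    def cen(m,bx):
        x0,x1,y0,y1=bx; ys,xs=np.nonzero(m[y0:y1,x0:x1]); return np.array([xs.mean()+x0,ys.mean()+y0]),len(xs),(xs.min()+x0,xs.max()+x0,ys.min()+y0,ys.max()+y0)
    k=cen(rc,boxes[0]); s=cen(org,boxes[1]); print(n,"cap",k,"spig",s)
    pts[n]=(k[0],s[0])
    m=np.zeros(blue.shape,np.uint8);x0,x1,y0,y1=boxes[0]; m[y0:y1,x0:x1]=(blue|rc)[y0:y1,x0:x1]*255
    m=cv2.morphologyEx(m,cv2.MORPH_CLOSE,np.ones((3,3)))
    c=max(cv2.findContours(m,0,2)[0],key=cv2.contourArea); q=cv2.approxPolyDP(c,3,True)[:,0]
    print("blue",q.tolist(),[atz(n,p,.062).round(4)[:2].tolist() for p in q])
for i,l in enumerate(("cap","spig")):
    print(l,tri([ray(n,pts[n][i]) for n in pts]).round(4),[atz(n,pts[n][i],[.061,.06][i]).round(4) for n in pts])
a=cv2.imread("pics/a_top.png")
A=cv2.resize(a[140:280,215:440],None,fx=3.4,fy=3.4,interpolation=cv2.INTER_CUBIC)
A=np.clip(A.astype(float)*1.3,0,255); cv2.imwrite("pics/b.png",A)
# riser lower-tier edges: guess corners
for nme,p,z in(("nl",(230,269),.04),("fl",(225,178),.04),("fr_up",(406,156),.12),("nr_up",(430,256),.12),("disc",(301,229),.04)): print(nme,atz("top",p,z).round(4))
E
```

```text
scene cap (array([385.69364162, 267.59537572]), 173, (np.int64(378), np.int64(393), np.int64(261), np.int64(274))) spig (array([245.5, 148.2]), 10, (np.int64(244), np.int64(247), np.int64(147), np.int64(149)))
blue [[383, 253], [369, 268], [389, 284], [402, 268]] [[0.4371, 0.3038], [0.4872, 0.3102], [0.4798, 0.3625], [0.4306, 0.3543]]
top cap (array([125.98630137, 248.42465753]), 73, (np.int64(120), np.int64(132), np.int64(243), np.int64(254))) spig (array([302. , 224.2]), 10, (np.int64(301), np.int64(303), np.int64(223), np.int64(226)))
blue [[135, 236], [115, 239], [116, 260], [137, 257]] [[0.487, 0.3105], [0.4811, 0.3611], [0.4286, 0.3558], [0.4343, 0.3034]]
cap [0.4569 0.332  0.061 ] [array([0.4573, 0.3316, 0.061 ]), array([0.4566, 0.3324, 0.061 ])]
spig [ 0.502  -0.1145  0.0661] [array([ 0.4989, -0.1179,  0.06  ]), array([ 0.5031, -0.1157,  0.06  ])]
nl [0.3971 0.0721 0.04  ]
fl [0.6372 0.0813 0.04  ]
fr_up [ 0.6574 -0.3768  0.12  ]
nr_up [ 0.4114 -0.4023  0.12  ]
disc [ 0.493  -0.1151  0.04  ][ WARN:0@0.093] global loadsave.cpp:1063 imwrite_ Unsupported depth image for selected encoder is fallbacked to CV_8U.
```

View pics/b.png

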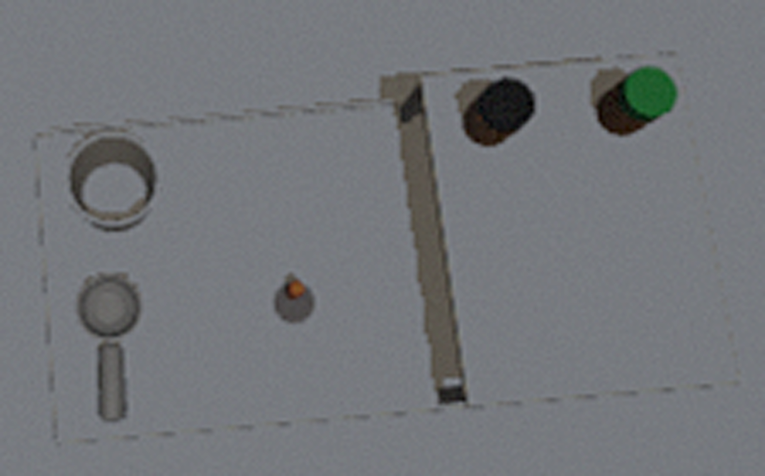

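The sleeve is at about (0.457, 0.332), yaw 7°, top 0.061–0.062. The spigot is near (0.502, -0.116). The crop shows the orange tip off to the far (+x) side of the disc. I'll move above the sleeve and look with the wrist camera.

>>> {"api": "move_arm", "payload": {"motion": [[[-5.8, -2.15, 0.3], [0, 0, -2.9], 100], [[-5.8, -2.15, 0.3], [0, 0, -2.9], 100], [[-5.8, -2.15, 0.3], [0, 0, -2.9], 100], [[-5.8, -2.15, 0.3], [0, 0, -2.9], 100], [[-5.8, -2.15, 0.3], [0, 0, -2.9], 100], [[-5.8, -2.15, 0.3], [0, 0, -2.9], 100], [[-5.8, -2.15, 0.6], [0, 0, -2.9], 100], [[-5.8, -2.15, 0.6], [0, 0, -2.9], 100]]}}

```text
time_s: 2.35
eef_pos: [0.4558, 0.3327, 0.2012]
eef_rot: [-0.002, -0.063, 0.998, -0.001]
wrist_force: [-0.8, -0.5, 0.2]
opening: 1.0
```

```bash
python3 - <<'E'
from h import *
obs(); c=cal("wrist"); im=viewer.camera("wrist"); cv2.imwrite("pics/c.png",im)
i=im.astype(int); b,g,r=i[...,0],i[...,1],i[...,2]
rc=((r>70)&(r>2*g)&(r>1.8*b)); ys,xs=np.nonzero(rc); print("cap",xs.mean(),ys.mean(),len(xs),atz("wrist",(xs.mean(),ys.mean()),.061,c))
print("expected", proj("wrist",(.457,.332,.061),c))
E
```

```text
{'time_s': 2.35, 'eef_pos': [0.4558, 0.3327, 0.2012], 'eef_rot': [-0.0021, -0.0628, 0.998, -0.0006], 'wrist_force': [-0.7647, -0.4732, 0.1686], 'torque': [-0.0171, 0.0604, -0.0283], 'opening': 0.9998, 'q': [0.42, 0.1966, 1.6685, 0.0004, 1.2808, -1.2766]}
cap 258.236818588025 180.05540661304735 1119 [0.4566227  0.33080336 0.061     ]
expected [259.51435089 180.62423516]
```

View pics/c.png

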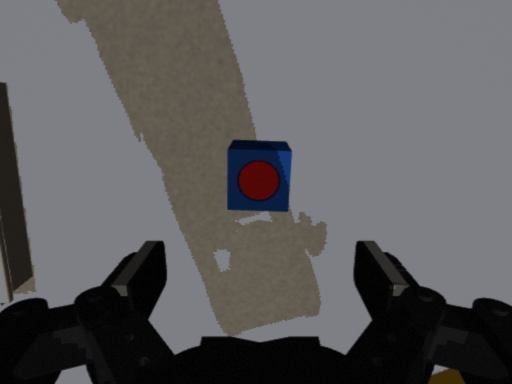

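Picture: the sleeve is centred at (259,180) and square to the jaws, and the cap measures (0.4566, 0.331). I'll descend and grip.

>>> {"api": "move_arm", "payload": {"motion": [[[0, -0.03, 0.9], [0, 0, 0], 100], [[0, -0.03, 1.8], [0, 0, 0], 100], [[0, -0.03, 2.5], [0, 0, 0], 100], [[0, -0.03, 2.7], [0, 0, 0], 100], [[0, -0.03, 2.7], [0, 0, 0], 100], [[0, -0.03, 2.7], [0, 0, 0], 40], [[0, -0.03, 2.7], [0, 0, 0], 40], [[0, -0.03, 2.7], [0, 0, 0], 40], [[0, -0.03, 2.7], [0, 0, 0], 40], [[0, -0.03, 2.7], [0, 0, 0], 40]]}}

```text
time_s: 3.65
eef_pos: [0.4589, 0.3326, 0.0439]
eef_rot: [0.002, -0.064, 0.998, 0.001]
wrist_force: [-1.2, 1.1, 6.7]
opening: 0.647
```

>>> {"api": "move_arm", "payload": {"motion": [[[0, 0, -0.5], [0, 0, 0], 40], [[0, 0, -1.2], [0, 0, 0], 40], [[0, 0, -2.0], [0, 0, 0], 40], [[0, 0, -2.4], [0, 0, 0], 40], [[0, 0, -2.4], [0, 0, 0], 40]]}}

```text
time_s: 4.28
eef_pos: [0.4587, 0.3324, 0.1883]
eef_rot: [0.003, -0.063, 0.998, 0.001]
wrist_force: [0.2, -0.5, -3.6]
opening: 0.64
```

>>> {"api": "move_arm", "payload": {"motion": [[[0.2, -0.8, -0.85], [0, 0, 0], 40], [[0.4, -1.8, -0.85], [0, 0, 0], 40], [[0.6, -2.8, -0.85], [0, 0, 0], 40], [[0.8, -3.8, -0.85], [0, 0, 0], 40], [[1.1, -4.8, -0.85], [0, 0, 0], 40], [[1.3, -5.8, -0.85], [0, 0, 0], 40], [[1.5, -6.6, -0.85], [0, 0, 0], 40], [[1.6, -7.2, -0.85], [0, 0, 0], 40], [[1.6, -7.2, -0.85], [0, 0, 0], 40]]}}

```text
time_s: 5.4
eef_pos: [0.4158, -0.1109, 0.2349]
eef_rot: [-0.001, -0.061, 0.998, 0.0]
wrist_force: [-0.1, 0.4, -2.4]
opening: 0.642
```

```bash
python3 - <<'E'
from h import *
obs(); c=cal("wrist"); im=viewer.camera("wrist"); np.save("c1.npy",np.array([*c[:3],*c[3].ravel()])); cv2.imwrite("pics/d.png",im)
print("exp spigot top",proj("wrist",(.502,-.115,.07),c), "disc",proj("wrist",(.493,-.115,.04),c))
for n in("spigot_disc","sleeve_mid","jar_mid"):print(n,[(round(x["score"],2),(np.array(x["centre"])*[512,384]).round(1).tolist()) for x in spotter.search_frame("wrist",n)])
E
```

```text
{'time_s': 5.4, 'eef_pos': [0.4158, -0.1109, 0.2349], 'eef_rot': [-0.001, -0.0613, 0.9981, 0.0004], 'wrist_force': [-0.1429, 0.4137, -2.4111], 'torque': [0.074, -0.0325, -0.0341], 'opening': 0.6416, 'q': [-0.5376, -0.1532, 1.9543, -0.0005, 1.3426, -2.231]}
exp spigot top [245.97773987 252.16255667] disc [247.93723883 232.30841614]
spigot_disc [(0.93, [123.8, 206.4])]
sleeve_mid [(0.91, [258.8, 231.5])]
jar_mid []
```

View pics/d.png

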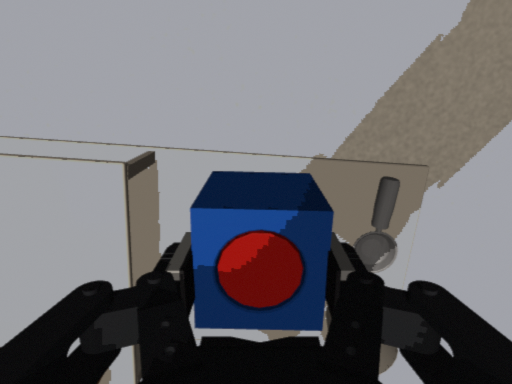

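Picture: the held sleeve is at (259,250) with its cap at (260,270). Image-up points toward the robot, so the spigot is hidden behind the sleeve. I'll move to the far side of the spigot to see it.

>>> {"api": "move_arm", "payload": {"motion": [[[-0.8, -0.1, 0], [0, 0, 0], 40], [[-1.7, -0.2, 0], [0, 0, 0], 40], [[-2.4, -0.3, 0], [0, 0, 0], 40], [[-2.7, -0.35, 0], [0, 0, 0], 40], [[-2.7, -0.35, 0], [0, 0, 0], 40], [[-2.7, -0.35, 0], [0, 0, 0], 40]]}}

```text
time_s: 6.35
eef_pos: [0.5793, -0.1082, 0.2358]
eef_rot: [-0.001, -0.064, 0.998, 0.0]
wrist_force: [-0.8, -0.4, -2.6]
opening: 0.647
```

```bash
python3 - <<'E'
from h import *
o=obs(); c=cal("wrist"); im=viewer.camera("wrist"); cv2.imwrite("pics/e.png",im)
print("exp spigot top",proj("wrist",(.502,-.115,.07),c), "disc",proj("wrist",(.493,-.115,.04),c))
for n in("spigot_disc",):print(n,[(round(x["score"],2),(np.array(x["centre"])*[512,384]).round(1).tolist()) for x in spotter.search_frame("wrist",n)])
i=im.astype(int); b,g,r=i[...,0],i[...,1],i[...,2]
rc=((r>70)&(r>2.2*g)&(r>1.8*b))[230:]; k,l,st,ce=cv2.connectedComponentsWithStats(rc.astype(np.uint8))
for j in range(1,k):
    if st[j,4]>100:
        ctr=ce[j]+[0,230]; print("cap",st[j],ctr,[ (atz("wrist",ctr,o["eef_pos"][2]+h,c)-o["eef_pos"]).round(4) for h in(.012,.017,.022)])
T=c[3]; print("cam in world",T[:3,3]-o["eef_pos"],c[0])
m=((r>60)&(r>1.5*b)&(r>1.25*g))[:230]; k,l,st,ce=cv2.connectedComponentsWithStats(m.astype(np.uint8))
for j in range(1,k):
    if st[j,4]>20: print("org",st[j],ce[j])
E
```

```text
{'time_s': 6.35, 'eef_pos': [0.5793, -0.1082, 0.2358], 'eef_rot': [-0.0007, -0.0642, 0.9979, 0.0003], 'wrist_force': [-0.8164, -0.3795, -2.6418], 'torque': [0.0202, -0.0152, 0.026], 'opening': 0.6474, 'q': [-0.3859, 0.2163, 1.5724, -0.0001, 1.3544, -2.085]}
exp spigot top [263.71512596  88.47967025] disc [264.52176815  79.54759345]
spigot_disc [(0.56, [198.4, 92.4]), (0.39, [259.7, 230.2])]
cap [ 218    3   85   75 4965] [259.61893253 269.41933535] [array([ 0.0006, -0.0006,  0.012 ]), array([-0.0024, -0.001 ,  0.017 ]), array([-0.0053, -0.0014,  0.022 ])]
cam in world [-0.07142346 -0.01001303  0.13447674] 318.5045292250818
org [256  82  13  14 147] [261.96598639  88.21768707]
org [ 43 181  55  25 515] [ 69.91650485 190.61553398]
```

View pics/e.png

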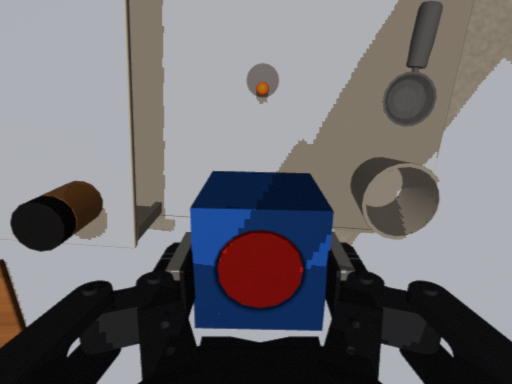

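```bash
python3 - <<'E'
from h import *
c=cal("wrist"); im=cv2.imread("pics/e.png")
for z in(.06,.065,.07): print("spigot",z,atz("wrist",(261.97,88.2),z,c).round(4))
g=im[60:105,235:295].astype(int); gr=g.mean(2)
m=((gr<130)&(gr>60)); 
print(np.percentile(gr,[5,25,50,75,95]))
k,l,st,ce=cv2.connectedComponentsWithStats((gr<(gr.max()+gr.min())/2+15).astype(np.uint8))
for j in range(1,k):
    if st[j,4]>100: print(st[j],ce[j]); cn=max(cv2.findContours((l==j).astype(np.uint8),0,2)[0],key=cv2.contourArea)
# disc outline: circle through top half
p=cn[:,0].astype(float); p=p[p[:,1]<26]; A=np.c_[2*p,np.ones(len(p))]; s=np.linalg.lstsq(A,(p**2).sum(1),rcond=None)[0]
ctr=s[:2]+[235,60]; print("disc px",ctr,"r",np.sqrt(s[2]+s[:2]@s[:2]),atz("wrist",ctr,.04,c).round(4))
E
```

```text
spigot 0.06 [ 0.5019 -0.1171  0.06  ]
spigot 0.065 [ 0.502  -0.1171  0.065 ]
spigot 0.07 [ 0.5021 -0.1171  0.07  ]
[ 94.         108.66666667 175.33333333 176.         176.33333333]
[ 12   4  32  40 887] [27.33032694 21.08117249]
disc px [262.32541304  79.08637675] r 15.373489514952803 [ 0.493  -0.1177  0.04  ]
```

>>> {"api": "move_arm", "payload": {"motion": [[[0.8, 0.03, 0.3], [0, 0, 0], 40], [[1.26, 0.03, 0.8], [0, 0, 0], 40], [[1.26, 0.03, 1.3], [0, 0, 0], 40], [[1.26, 0.03, 1.67], [0, 0, 0], 40], [[1.26, 0.03, 1.67], [0, 0, 0], 40], [[1.26, 0.03, 1.67], [0, 0, 0], 40], [[1.26, 0.03, 1.67], [0, 0, 0], 40]]}}

```text
time_s: 7.32
eef_pos: [0.5057, -0.1175, 0.1375]
eef_rot: [0.001, -0.064, 0.998, -0.001]
wrist_force: [0.8, 0.3, -3.0]
opening: 0.642
```

```bash
python3 - <<'E'
from h import *
for k in range(3):
    o=obs(); c=cal("wrist"); im=viewer.camera("wrist")
cv2.imwrite("pics/f.png",im)
i=im.astype(int); b,g,r=i[...,0],i[...,1],i[...,2]
rc=((r>70)&(r>2.2*g)&(r>1.8*b))[200:,200:320]; ys,xs=np.nonzero(rc); ctr=np.array([xs.mean()+200,ys.mean()+200])
print("cap",ctr,len(xs),atz("wrist",ctr,o["eef_pos"][2]+.017,c).round(4))
E
```

```text
{'time_s': 7.325, 'eef_pos': [0.5057, -0.1175, 0.1375], 'eef_rot': [0.0011, -0.0635, 0.998, -0.0006], 'wrist_force': [0.7947, 0.2845, -2.9546], 'torque': [0.0501, 0.0239, 0.0188], 'opening': 0.642, 'q': [-0.4571, 0.1739, 1.8371, -0.0, 1.1281, -2.1551]}
{'time_s': 7.375, 'eef_pos': [0.5056, -0.1174, 0.1374], 'eef_rot': [0.001, -0.0636, 0.998, -0.0006], 'wrist_force': [-1.0535, -0.0821, -2.5487], 'torque': [0.0165, -0.0006, 0.0091], 'opening': 0.648, 'q': [-0.4571, 0.1741, 1.8372, 0.0, 1.128, -2.1551]}
{'time_s': 7.425, 'eef_pos': [0.5055, -0.1173, 0.1371], 'eef_rot': [0.0008, -0.0636, 0.998, -0.0005], 'wrist_force': [-0.6387, 0.0624, -2.649], 'torque': [-0.0319, 0.0028, 0.0321], 'opening': 0.6442, 'q': [-0.4571, 0.1744, 1.8374, -0.0, 1.128, -2.1551]}
cap [259.42395854 268.98664541] 5017 [ 0.5029 -0.1184  0.1541]
```

>>> {"api": "move_arm", "payload": {"motion": [[[0.01, 0.015, 0.15], [0, 0, 0], 40], [[0.01, 0.015, 0.28], [0, 0, 0], 40], [[0.01, 0.015, 0.33], [0, 0, 0], 40], [[0.01, 0.015, 0.36], [0, 0, 0], 40], [[0.01, 0.015, 0.39], [0, 0, 0], 40], [[0.01, 0.015, 0.41], [0, 0, 0], 40], [[0.01, 0.015, 0.41], [0, 0, 0], 40], [[0.01, 0.015, 0.41], [0, 0, 0], 40]]}}

```text
time_s: 8.48
eef_pos: [0.5043, -0.1163, 0.1116]
eef_rot: [0.0, -0.064, 0.998, -0.0]
wrist_force: [0.1, 0.0, -3.6]
opening: 0.645
```

>>> {"api": "move_arm", "payload": {"motion": [[[0, 0, 0.02], [0, 0, 0], 40], [[0, 0, 0.04], [0, 0, 0], 40], [[0, 0, 0.04], [0, 0, 0], 40]]}}

```text
time_s: 8.85
eef_pos: [0.504, -0.1162, 0.1089]
eef_rot: [-0.0, -0.063, 0.998, 0.0]
wrist_force: [0.3, -0.9, -4.4]
opening: 0.642
```

>>> {"api": "move_arm", "payload": {"motion": [[[0, 0, 0.02], [0, 0, 0], 40], [[0, 0, 0.04], [0, 0, 0], 40], [[0, 0, 0.04], [0, 0, 0], 40]]}}

```text
time_s: 9.22
eef_pos: [0.5046, -0.1164, 0.1073]
eef_rot: [0.0, -0.064, 0.998, -0.0]
wrist_force: [-0.7, 1.0, 3.3]
opening: 0.64
```

Contact came at z≈0.107, about 6 mm below where I expected the sleeve floor to meet the spigot. That suggests the spigot is in the hole and touching the jar. A small sideways nudge will check it.

>>> {"api": "move_arm", "payload": {"motion": [[[0, 0.02, 0], [0, 0, 0], 40], [[0, 0.05, 0], [0, 0, 0], 40], [[0, 0.05, 0], [0, 0, 0], 40]]}}

```text
time_s: 9.6
eef_pos: [0.5045, -0.1144, 0.1073]
eef_rot: [0.001, -0.064, 0.998, -0.001]
wrist_force: [-0.0, -5.3, 3.5]
opening: 0.64
```

>>> {"api": "move_arm", "payload": {"motion": [[[0, -0.05, 0], [0, 0, 0], 40], [[0, -0.1, 0], [0, 0, 0], 40], [[0, -0.1, 0], [0, 0, 0], 40]]}}

```text
time_s: 9.98
eef_pos: [0.5044, -0.1172, 0.1068]
eef_rot: [-0.0, -0.063, 0.998, 0.002]
wrist_force: [-0.2, 6.5, 7.8]
opening: 0.644
```

Sideways, the force rises to 5–6 N within ±1.4 mm, so the spigot is captured in the hole. I'll recentre and press down in small steps.

>>> {"api": "move_arm", "payload": {"motion": [[[0, 0.055, 0], [0, 0, 0], 40], [[0, 0.055, 0.02], [0, 0, 0], 40], [[0, 0.055, 0.03], [0, 0, 0], 40], [[0, 0.055, 0.03], [0, 0, 0], 40]]}}

```text
time_s: 10.48
eef_pos: [0.5048, -0.1158, 0.1059]
eef_rot: [0.001, -0.063, 0.998, 0.0]
wrist_force: [-1.3, 1.4, 9.5]
opening: 0.642
```

>>> {"api": "move_arm", "payload": {"motion": [[[0, 0, 0.02], [0, 0, 0], 40], [[0, 0, 0.03], [0, 0, 0], 40], [[0, 0, 0.03], [0, 0, 0], 40]]}}

```text
time_s: 10.85
eef_pos: [0.5048, -0.1159, 0.1043]
eef_rot: [0.001, -0.063, 0.998, -0.0]
wrist_force: [-1.9, 2.0, 11.7]
opening: 0.645
```

>>> {"api": "move_arm", "payload": {"motion": [[[0.01, -0.01, 0.02], [0, 0, 0], 40], [[0.01, -0.01, 0.04], [0, 0, 0], 40], [[0.01, -0.01, 0.04], [0, 0, 0], 40]]}}

```text
time_s: 11.22
eef_pos: [0.5044, -0.1163, 0.1017]
eef_rot: [0.001, -0.063, 0.998, 0.0]
wrist_force: [-0.7, 1.2, 9.9]
opening: 0.646
```

>>> {"api": "move_arm", "payload": {"motion": [[[0, 0, 0.02], [0, 0, 0], 40], [[0, 0, 0.04], [0, 0, 0], 40], [[0, 0, 0.04], [0, 0, 0], 40]]}}

```text
time_s: 11.6
eef_pos: [0.5044, -0.1164, 0.0992]
eef_rot: [0.001, -0.063, 0.998, 0.0]
wrist_force: [-0.6, 1.0, 9.0]
opening: 0.639
```

Jar is rising, force is steady at about 12 N on the spigot. I'll carry on.

>>> {"api": "move_arm", "payload": {"motion": [[[0, 0, 0.03], [0, 0, 0], 40], [[0, 0, 0.06], [0, 0, 0], 40], [[0, 0, 0.08], [0, 0, 0], 40], [[0, 0, 0.08], [0, 0, 0], 40]]}}

```text
time_s: 12.1
eef_pos: [0.5028, -0.1162, 0.0926]
eef_rot: [-0.001, -0.063, 0.998, 0.001]
wrist_force: [-0.5, -0.1, -2.1]
opening: 0.643
```

>>> {"api": "move_arm", "payload": {"motion": [[[0, 0, 0.03], [0, 0, 0], 40], [[0, 0, 0.05], [0, 0, 0], 40], [[0, 0, 0.05], [0, 0, 0], 40]]}}

```text
time_s: 12.48
eef_pos: [0.5035, -0.1166, 0.0903]
eef_rot: [-0.0, -0.063, 0.998, 0.0]
wrist_force: [0.3, 0.1, -2.4]
opening: 0.642
```

>>> {"api": "move_arm", "payload": {"motion": [[[0, 0, 0.03], [0, 0, 0], 40], [[0, 0, 0.05], [0, 0, 0], 40], [[0, 0, 0.07], [0, 0, 0], 40], [[0, 0, 0.07], [0, 0, 0], 40]]}}

```text
time_s: 12.98
eef_pos: [0.5035, -0.1166, 0.0862]
eef_rot: [-0.0, -0.064, 0.998, 0.0]
wrist_force: [-1.0, 0.3, -2.7]
opening: 0.645
```

>>> {"api": "move_arm", "payload": {"motion": [[[0, 0, 0.02], [0, 0, 0], 40], [[0, 0, 0.03], [0, 0, 0], 40], [[0, 0, 0.03], [0, 0, 0], 40]]}}

```text
time_s: 13.35
eef_pos: [0.5036, -0.1166, 0.0844]
eef_rot: [-0.0, -0.063, 0.998, 0.0]
wrist_force: [0.4, -0.4, -2.3]
opening: 0.641
```

>>> {"api": "move_arm", "payload": {"motion": [[[0, 0, 0.015], [0, 0, 0], 40], [[0, 0, 0.025], [0, 0, 0], 40], [[0, 0, 0.025], [0, 0, 0], 40]]}}

```text
time_s: 13.72
eef_pos: [0.5037, -0.1167, 0.0839]
eef_rot: [-0.0, -0.064, 0.998, -0.0]
wrist_force: [-3.8, 1.1, 6.2]
opening: 0.641
```

>>> {"api": "move_arm", "payload": {"motion": [[[0, 0, 0.015], [0, 0, 0], 40], [[0, 0, 0.02], [0, 0, 0], 40], [[0, 0, 0.02], [0, 0, 0], 40]]}}

```text
time_s: 14.1
eef_pos: [0.5037, -0.1167, 0.0839]
eef_rot: [-0.0, -0.064, 0.998, -0.0]
wrist_force: [-9.2, 2.7, 17.9]
opening: 0.646
```

Seated: height stays at 0.0839 while the force climbs. I'll ease off, open and rise, then look.

>>> {"api": "move_arm", "payload": {"motion": [[[0, 0, -0.03], [0, 0, 0], 40], [[0, 0, -0.04], [0, 0, 0], 40], [[0, 0, -0.04], [0, 0, 0], 100], [[0, 0, -0.04], [0, 0, 0], 100], [[0, 0, -0.04], [0, 0, 0], 100], [[0, 0, -0.04], [0, 0, 0], 100], [[0, 0, -0.4], [0, 0, 0], 100], [[0, 0, -0.9], [0, 0, 0], 100], [[0, 0, -1.4], [0, 0, 0], 100], [[0, 0, -1.4], [0, 0, 0], 100]]}}

```text
time_s: 15.35
eef_pos: [0.5053, -0.1174, 0.1684]
eef_rot: [0.002, -0.064, 0.998, -0.001]
wrist_force: [1.0, 0.1, 0.3]
opening: 1.002
```

```bash
python3 - <<'E'
from h import *
o=obs(); o=obs(); c=cal("wrist"); im=viewer.camera("wrist"); s=viewer.camera("scene"); t=viewer.camera("top")
i=im.astype(int); b,g,r=i[...,0],i[...,1],i[...,2]
rc=((r>70)&(r>2.2*g)&(r>1.8*b))[:,180:340]; k,l,st,ce=cv2.connectedComponentsWithStats(rc.astype(np.uint8)); j=1+st[1:,4].argmax(); ctr=ce[j]+[180,0]
print("cap",ctr,st[j],atz("wrist",ctr,.125,c).round(4),atz("wrist",ctr,.101,c).round(4))
def red(im,bx):
    x0,x1,y0,y1=bx; q=im[y0:y1,x0:x1].astype(int); ys,xs=np.nonzero((q[...,2]>80)&(q[...,2]>2.2*q[...,1])&(q[...,2]>1.8*q[...,0])); print(len(xs)); return np.array([xs.mean()+x0,ys.mean()+y0])
rays=[ray("wrist",ctr,c)]
try:
    ps=red(s,(225,270,120,165)); rays.append(ray("scene",ps)); print("scene",ps, "tri",tri(rays).round(4))
except Exception as e: print(e)
S=cv2.resize(s[80:220,150:330],None,fx=2.3,fy=2.3); W=cv2.resize(im,(429,322))
cv2.imwrite("pics/g.png",np.hstack([W,cv2.resize(S,(371,322))]))
E
```

```text
{'time_s': 15.35, 'eef_pos': [0.5053, -0.1174, 0.1684], 'eef_rot': [0.0024, -0.0635, 0.998, -0.0014], 'wrist_force': [1.0342, 0.0945, 0.2855], 'torque': [-0.03, -0.0044, 0.0582], 'opening': 1.0021, 'q': [-0.4574, 0.1293, 1.8179, 0.0, 1.1889, -2.1554]}
{'time_s': 15.35, 'eef_pos': [0.5053, -0.1174, 0.1684], 'eef_rot': [0.0024, -0.0635, 0.998, -0.0014], 'wrist_force': [1.0342, 0.0945, 0.2855], 'torque': [-0.03, -0.0044, 0.0582], 'opening': 1.0021, 'q': [-0.4574, 0.1293, 1.8179, 0.0, 1.1889, -2.1554]}
cap [258.30098619 212.20631164] [  50  185   58   55 2535] [ 0.5008 -0.1196  0.125 ] [ 0.51   -0.1186  0.101 ]
100
scene [244.12 132.42] tri [ 0.5012 -0.1192  0.1232]
```

View pics/g.png

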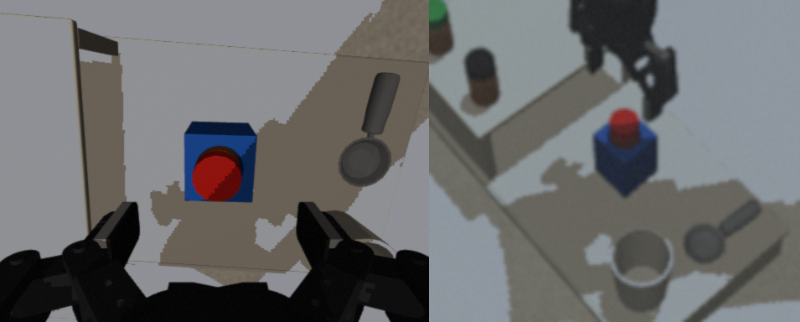

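The jar stands proud (cap triangulated at z 0.123) and the sleeve is flat. I'll lower onto the jar.

>>> {"api": "move_arm", "payload": {"motion": [[[0.04, -0.015, 0.4], [0, 0, 0], 100], [[0.04, -0.015, 0.75], [0, 0, 0], 100], [[0.04, -0.015, 0.9], [0, 0, 0], 100], [[0.04, -0.015, 0.9], [0, 0, 0], 100], [[0.04, -0.015, 0.9], [0, 0, 0], 100], [[0.04, -0.015, 0.9], [0, 0, 0], 60]]}}

```text
time_s: 16.25
eef_pos: [0.5019, -0.1181, 0.1126]
eef_rot: [0.001, -0.064, 0.998, -0.0]
wrist_force: [-0.1, -0.3, 0.1]
opening: 0.818
```

>>> {"api": "move_arm", "payload": {"motion": [[[0, 0, 0], [0, 0, 0], 50], [[0, 0, 0], [0, 0, 0], 20], [[0, 0, 0], [0, 0, 0], 20], [[0, 0, 0], [0, 0, 0], 20], [[0, 0, 0], [0, 0, 0], 20], [[0, 0, 0], [0, 0, 0], 20]]}}

```text
time_s: 17.0
eef_pos: [0.5016, -0.1179, 0.1122]
eef_rot: [0.0, -0.064, 0.998, -0.0]
wrist_force: [-0.2, 1.4, 5.0]
opening: 0.389
```

>>> {"api": "move_arm", "payload": {"motion": [[[0, 0, -0.1], [0, 0, 0], 20], [[0, 0, -0.2], [0, 0, 0], 20], [[0, 0, -0.35], [0, 0, 0], 20], [[0, 0, -0.35], [0, 0, 0], 20]]}}

```text
time_s: 17.5
eef_pos: [0.502, -0.1181, 0.1338]
eef_rot: [0.001, -0.064, 0.998, -0.0]
wrist_force: [0.7, -1.0, -1.9]
opening: 0.385
```

>>> {"api": "move_arm", "payload": {"motion": [[[0, 0, -0.6], [0, 0, 0], 20], [[0, 0, -1.2], [0, 0, 0], 20], [[0, 0, -1.2], [0, 0, 0], 20], [[0.2, -0.8, -1.2], [0, 0, 0], 20], [[0.4, -1.7, -1.2], [0, 0, 0], 20], [[0.6, -2.6, -1.2], [0, 0, 0], 20], [[0.74, -3.1, -1.2], [0, 0, 0], 20], [[0.74, -3.1, -1.2], [0, 0, 0], 20], [[0.74, -3.1, -1.2], [0, 0, 0], 20], [[0.74, -3.1, -1.2], [0, 0, 0], 20]]}}

```text
time_s: 18.75
eef_pos: [0.481, -0.3066, 0.2043]
eef_rot: [-0.0, -0.064, 0.998, 0.0]
wrist_force: [-0.5, -0.4, -0.9]
opening: 0.389
```

```bash
python3 - <<'E'
from h import *
o=obs(); im=viewer.camera("wrist"); s=viewer.camera("scene"); t=viewer.camera("top")
S=cv2.resize(s[50:210,100:300],(400,320)); W=cv2.resize(t[140:280,220:440],(400,255))
W=cv2.copyMakeBorder(W,0,65,0,0,0)
cv2.imwrite("pics/i.png",np.hstack([W,S]))
E
```

```text
{'time_s': 18.75, 'eef_pos': [0.481, -0.3066, 0.2043], 'eef_rot': [-0.0003, -0.0642, 0.9979, 0.0004], 'wrist_force': [-0.4791, -0.4102, -0.9141], 'torque': [-0.0197, 0.036, 0.0664], 'opening': 0.3886, 'q': [-0.7757, 0.2044, 1.6526, 0.0002, 1.2856, -2.475]}
```

View pics/i.png

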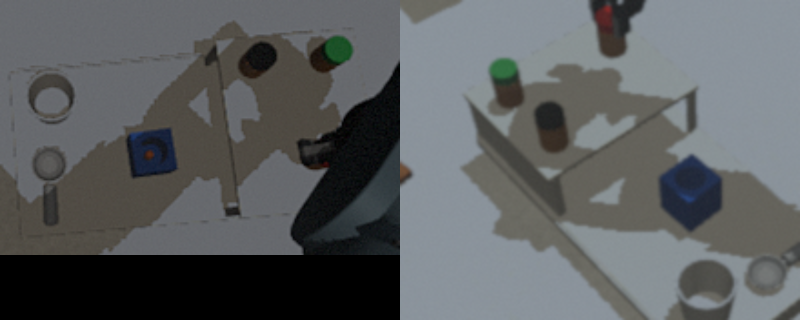

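The sleeve stays on the spigot with the orange tip visible in its recess. The jar is held upright over the free front half of the upper tier, clear of the others. I'll lower it: contact should come at TCP z≈0.162.

>>> {"api": "move_arm", "payload": {"motion": [[[0, 0, 0.25], [0, 0, 0], 20], [[0, 0, 0.5], [0, 0, 0], 20], [[0, 0, 0.6], [0, 0, 0], 20], [[0, 0, 0.63], [0, 0, 0], 20], [[0, 0, 0.65], [0, 0, 0], 20], [[0, 0, 0.65], [0, 0, 0], 20], [[0, 0, 0.65], [0, 0, 0], 20]]}}

```text
time_s: 19.77
eef_pos: [0.481, -0.3082, 0.1662]
eef_rot: [0.0, -0.064, 0.998, -0.0]
wrist_force: [-0.3, 0.4, -1.3]
opening: 0.387
```

>>> {"api": "move_arm", "payload": {"motion": [[[0, 0, 0.015], [0, 0, 0], 20], [[0, 0, 0.025], [0, 0, 0], 20], [[0, 0, 0.025], [0, 0, 0], 20]]}}

```text
time_s: 20.15
eef_pos: [0.4808, -0.3079, 0.1642]
eef_rot: [-0.0, -0.064, 0.998, 0.0]
wrist_force: [0.8, 0.7, -0.8]
opening: 0.387
```

>>> {"api": "move_arm", "payload": {"motion": [[[0, 0, 0.015], [0, 0, 0], 20], [[0, 0, 0.025], [0, 0, 0], 20], [[0, 0, 0.025], [0, 0, 0], 20]]}}

```text
time_s: 20.52
eef_pos: [0.4809, -0.308, 0.1628]
eef_rot: [0.0, -0.064, 0.998, -0.0]
wrist_force: [-0.6, -0.7, -0.3]
opening: 0.389
```

>>> {"api": "move_arm", "payload": {"motion": [[[0, 0, 0.01], [0, 0, 0], 20], [[0, 0, 0.015], [0, 0, 0], 20], [[0, 0, 0.015], [0, 0, 0], 20]]}}

```text
time_s: 20.9
eef_pos: [0.481, -0.308, 0.1628]
eef_rot: [0.0, -0.064, 0.998, -0.0]
wrist_force: [-2.2, 1.6, 6.6]
opening: 0.381
```

Contact at 0.1628. I'll release and retreat upward.

>>> {"api": "move_arm", "payload": {"motion": [[[0, 0, -0.012], [0, 0, 0], 20], [[0, 0, -0.012], [0, 0, 0], 60], [[0, 0, -0.012], [0, 0, 0], 100], [[0, 0, -0.012], [0, 0, 0], 100], [[0, 0, -0.012], [0, 0, 0], 100], [[0, 0, -0.3], [0, 0, 0], 100], [[0, 0, -0.9], [0, 0, 0], 100], [[0, 0, -1.7], [0, 0, 0], 100], [[0, 0, -2.2], [0, 0, 0], 100], [[0, 0, -2.2], [0, 0, 0], 100]]}}

```text
time_s: 22.15
eef_pos: [0.4822, -0.3091, 0.2985]
eef_rot: [0.003, -0.064, 0.998, -0.003]
wrist_force: [-0.3, -0.3, 0.3]
opening: 0.999
```

>>> {"api": "move_arm", "payload": {"motion": [[[1, 0, 0], [0, 0, 0], 100], [[1.5, 0, 0], [0, 0, 0], 100], [[1.5, 0, 0], [0, 0, 0], 100], [[1.5, 0, 0], [0, 0, 0], 100]]}}

```text
time_s: 22.65
eef_pos: [0.3919, -0.3193, 0.2936]
eef_rot: [0.0, -0.063, 0.998, 0.0]
wrist_force: [0.6, -0.4, -0.3]
opening: 1.0
```

```bash
python3 - <<'E'
from h import *
o=obs(); c=cal("wrist"); im=viewer.camera("wrist"); s=viewer.camera("scene"); t=viewer.camera("top")
def red(im,n,bx,c=None):
    x0,x1,y0,y1=bx; q=im[y0:y1,x0:x1].astype(int); ys,xs=np.nonzero((q[...,2]>70)&(q[...,2]>2.2*q[...,1])&(q[...,2]>1.8*q[...,0])); p=np.array([xs.mean()+x0,ys.mean()+y0]); print(n,len(xs),p); return ray(n,p,c)
try:
    print("cap",tri([red(s,"scene",(170,260,20,120)),red(t,"top",(330,440,160,270))]).round(4))
except Exception as e: print(e)
S=cv2.resize(s[30:210,100:325],(400,320)); W=cv2.resize(t[140:280,220:440],(400,320))
cv2.imwrite("pics/j.png",np.hstack([W,S]))
for n in("cup_mid","spoon","jar_green_mid","jar_black_mid"):print(n,[(round(x["score"],2),(np.array(x["centre"])*[512,384]).round(1).tolist()) for x in spotter.search_frame("top",n)[:2]])
E
```

```text
{'time_s': 22.65, 'eef_pos': [0.3919, -0.3193, 0.2936], 'eef_rot': [0.0001, -0.0634, 0.998, 0.0002], 'wrist_force': [0.5641, -0.3863, -0.3051], 'torque': [0.038, 0.0203, 0.0037], 'opening': 1.0, 'q': [-0.9191, -0.0202, 1.712, 0.0004, 1.45, -2.6168]}
scene 25 [205.04  70.16]
top 0 [nan nan]
cap [nan nan nan]
cup_mid [(0.6, [388.9, 226.8]), (0.57, [252.8, 190.0])]
spoon [(0.61, [247.3, 231.7])]
jar_green_mid []
jar_black_mid [(0.62, [361.2, 170.8])]<stdin>:4: RuntimeWarning: Mean of empty slice.
  ret = ret.dtype.type(ret / rcount)
```

View pics/j.png

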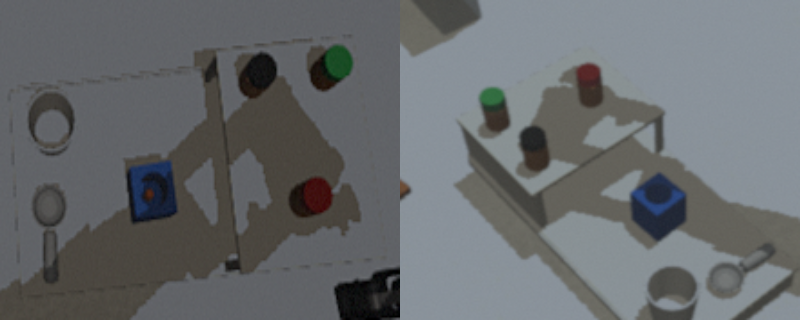

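The red-capped jar stands upright on the upper tier, the sleeve is flat on the spigot, the other items haven't moved, and the arm is clear. I'll hand it in.

```bash
python3 -c "
from h import *
print(workorder.hand_in())"
```

```text
the job is handed in; nothing more can be done
None
```

The red-capped jar is out of its sleeve and standing on the front half of the upper tier. The sleeve is still down on the spigot, and I handed the job in at about 23 s; hand-in gives no verdict.

**What I did:**
- I gripped the sleeve and lowered it onto the spigot. A sideways nudge of about 1.4 mm each way raised the side force to 5–6 N, so the spigot was in the hole.
- I pressed down in small steps, and the jar came loose at about 15 N. The sleeve bottomed out at the expected height, with the reading up to about 18 N (about 21 N with the load's weight, limit 35 N).
- I lifted the jar out and set it down by touch at about (0.481, -0.308), then opened the gripper and moved away.

**Last checks:**
- **Poke-up:** with the sleeve down, the cap measured 0.123 m high against an expected 0.125 m, so the jar was up out of its recess.
- **Final pictures:** the jar stands upright, the sleeve is flat on the spigot, and nothing else has visibly moved. The arm is clear, with wrist force near zero.

**Checks that failed or disagreed:**
- **Final cap height:** my last measurement failed because the red-colour filter found no pixels in the shaded top view. The placing rests on the pictures and the contact height, which was 0.6 mm above the expected one.
- **Detection network:** at the end it missed the green jar and gave one false cup. The pictures show both where they started.

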